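# Set up the stud-hole drilling jig and hold its spring jaw open

## Task

Get the drilling jig ready for the next horseshoe: of the two loose drill bushes, find the one that fits, seat it fully in the empty bore of the left-hand arm, let go of it, and leave the other bush on the worktop off the jig. Then pull the jig's spring-loaded jaw back by its upright black handle until the jaw's pointer lines up with the brass index on the scale, and keep it there: the program finishes while the gripper is still holding the handle with the jaw open at the mark, so that the shoe can be laid in. Do not shift the index or push the things lying about.

Things in the scene. Friction and masses are not known exactly. Their poses are not given: they have to be found in the camera images.
- jig: steel drilling jig, fixed to the worktop. Origin under its base plate on the slide's centre line; x runs from the handle end to the two toe pins, y left, z up. Base x -150..130, y -90..90, 12 mm thick. Two bush arms at x 8..52 mm, y 28..87 left and right, top at z 52 mm; the right one holds its own fixed bush (top z 70 mm). End plate at x -143, top z 46 mm; gibs and scale up to z 35 mm
- bore (a point): centre of the mouth of the empty bore in the left arm (jig x 30, y +52 mm), on the arm's top face, 52 mm above the worktop, z up. Vertical through hole 22 mm wide, 16 mm deep, mouth slightly chamfered; free space below it
- bush_1: one of two loose steel drill bushes standing on the worktop, nose down. Both: knurled head 30 mm across, 18 mm high, above a shank 18 mm long with a 3 mm tapered nose. One shank is 20 mm across and slides into the bore until the head rests on the arm; the other, 24 mm, stops with about 15 mm to go. Which is which is seen at the shank or found by trying. Origin at the nose end, z to the head
- bush_2: the other of the two loose drill bushes, see bush_1 (same origin and axes)
- jaw: the jig's spring jaw, a steel slide with a cross bar in front and the handle on top. Origin equals the jig's when shut, same axes; it slides along the jig's -x, 58 mm at most. The spring pushes it shut with about 4 N at the start and 160 N/m more (11 N at 45 mm), plus 1 N of friction; it shuts by itself when let go
- index (a joint): where the index is set, in m of jaw travel: the pointer meets the index when the jaw has been pulled back this far. Between 0.027 and 0.045; clamped on the scale bar, to be left as it is
- handle_grip (a point): point on the axis of the upright round black handle on the jaw (57 mm tall, from z 36 to 93 mm, 14 mm thick at the neck, 24 mm near the top), at the height to grip it, 72 mm above the worktop, where it is 23 mm thick; jig x -50 mm, y 0 when the jaw is shut; moves with the jaw
- jaw_pointer (a point): tip of the steel pointer on the jaw's right side, moves with the jaw, 39 mm above the worktop; jig x -30 mm, y -45 mm when shut
- index_mark (a point): tip of the brass index beside the scale bar, 39 mm above the worktop, at jig y -41 mm; the pointer tip must come to the same jig x
- shoe: bystander: horseshoe 111 x 133 x 9 mm lying flat, right of the bushes; origin at the centre of its underside
- pritchel: bystander: dark steel punch, 213 mm long, 19 mm thick, lying nearest the robot; origin under its middle
- marker: bystander: paint marker, 124 mm long, 16 mm thick, lying; origin under its middle
- tape: bystander: yellow tape measure, 32 x 78 x 59 mm, standing at the back close to the room's wall; the wall is upright and about 40 mm behind its origin, all along the worktop's far edge: keep the gripper's body clear of it; origin under its middle
- mug: bystander: enamel mug, 82 mm across, 81 mm high, at the back; origin under its middle
- nail_box: bystander: blue carton, 66 x 108 x 40 mm; origin under its middle
Things that resemble listed ones, but are neither listed nor needed, are in the scene too. What is shaped like the bush_1 but purple is not meant.

How it is judged:
By the outcome, as a careful person would: the job done as asked, in the order asked, and still so for the second after the job is handed in, while the arm keeps its last pose, push and grip.
It also fails if it takes over 72 s, if anything falls off the work surface, if the arm or the gripper's body presses on something with over 40 N, if the wrist force passes 120 N, or if a joint passes its speed limit or range.

## Robot

A 7-joint arm with a two-finger parallel gripper is mounted at the origin on the work surface; the furniture and walls round the work are solid. World frame = base frame: x ahead of the robot, y to its left, z up, the work surface at z = 0. Lengths are in mm, angles in rad, forces in N, time in s.
With the tool pointing down it reaches from about 350 to 900 mm from the base axis. Payload 19.9 kg.
Tool frame: the origin (TCP) lies between the finger pads, 19 mm behind the fingertips; this is the grasp point; z points along the fingers, y is the line along which they close (so a half turn about z gives the same grasp; the last joint's range is limited). The gripper opens to 94 mm and grips with 3 to 60 N. Pads are 16 mm wide; open, the fingers measure 119 mm over their backs; the gripper's body (75 mm by 177 mm) begins 78 mm behind the grasp point.
Start: joints at [1.244, 0.417, -0.01, 1.614, 0.005, 1.111, -0.053], TCP at [175.598, -599.805, 224.225] pointing down, gripper open.
Joint ranges: [-2.81, 2.81], [-0.39, 2.02], [-1.27, 1.25], [0.06, 2.57], [-1.19, 4.33], [0.19, 2], [-2.82, 2.82]. Speed limits (rad/s): [1.89, 1.89, 2.39, 2.39, 3.01, 3.01, 3.01].

## Interface

Orientations are given as a rotation vector (axis times angle).
In Python, from workcell import env, eyes gives the robot as it stands.
- The arm moves only by the tool apply_moves, never from a script. Its argument "plan" is a list that holds one entry, the list of rows, each a list of 4 numbers: the shift along the tool's x, y, z in mm, then the turn about the tool's z in degrees. A call has 1 to 5 rows; each row shifts and turns the commanded pose from where the row before left it, along the tool's axes as they then stand; what a row does not reach is not made up. A row lasts 1/12 s, in which the tool goes at most 41.7 mm and 7.16 degrees, less where a joint would pass 70% of its speed; a pose out of reach is approached as far as the arm can. A call is refused whole if a number of a shift passes 41.7 or a number of a turn 7.16, either way. A call with a gripper value outside its range is refused whole. "jaw" is the opening, from 0 (shut) to 1 (fully open), set as the call begins (left out, the last holds). The fingers move at their own pace and stop on an object; "newtons" is the grip in N (left out, the last holds). Time passes only in rows, so rows that do not move let the fingers close. It gives the time, the measured TCP pose, the force, the opening and the grip force at its end, in the units of the state.
- env.sense(): the state, without advancing time (a new reading comes with each control period).
- eyes.get_image(name): name is "scene" or "top" or "wrist"; returns a dict with "frame" (400x640x3 uint8, red, green, blue), "vertical_fov" (degrees; the focal length in pixels is half the picture's height over the tangent of half this angle, whatever the lens; pixels are square), "cx", "cy" (the principal point, pixels), "k1" (the pictures are not rectified: a ray, as slopes to the right and down, at radius r is drawn at 1 + k1 r^2 times it, then the intrinsics apply), "view" (4x4, takes a point from world to camera coordinates). Camera axes: x right, y down, z forward; pixel columns grow to the right and rows downward; lengths in mm; the calibration is good to about 2 mm. A picture is of the moment at which its call begins. There is no depth.
- env.close_job(): hands the job in; it is judged then, once.
The state is a dict: "t": time; "q": joint angles; "dq": joint speeds; "effort": joint torques, N m; "position": TCP position; "eef_rot": TCP orientation; "ft_force": force on the tool from outside, world axes, zero at the start; "ft_torque": the same for the moment, N m; "gripper_width": opening from 0.0 (shut) to 1.0 (fully open); "grip_force": force on a finger pad.
Only numpy, scipy, OpenCV 4.12 (cv2) and the standard library are available. Lean on these libraries where they do the work, as an engineer would, in place of code of your own. Each camera call takes 0.05 s, during which the arm holds its last target. There are 200 camera calls.

## Working session

There is one attempt and no reset: what is moved stays moved. The work goes in short steps, Python scripts to look and compute and a tool call to move; the robot and the scene stay as the last step left them, time stands still between calls to the robot, and variables do not carry over. Pictures are saved under pics/ and viewed, at most 10 in all, crops included, and the job is handed in when it is done.

Besides the shell and the picture viewer there is one more tool, called after ">>>" as a command line: name --argument value ..., lists and objects as JSON in quotes. apply_moves: Moves the arm, as the interface text tells. Its arguments: {"type":"object","properties":{"plan":{"type":"array","items":{"type":"array","items":{"type":"array","items":{"type":"number"}}}},"jaw":{"type":"number"},"newtons":{"type":"number"}},"required":["plan"]}

```bash
ls; mkdir -p pics; cat > h.py <<'E'
import numpy as np,cv2
from workcell import env,eyes
from scipy.spatial.transform import Rotation as R
def shot(n,f=None):
    d=eyes.get_image(n)
    if f: cv2.imwrite('pics/'+f,cv2.cvtColor(d['frame'],cv2.COLOR_RGB2BGR))
    return d
def ray(d,u,v):
    f=200/np.tan(np.radians(d['vertical_fov'])/2)
    x=(u-d['cx'])/f;y=(v-d['cy'])/f
    a,b=x,y
    for _ in range(30):
        s=1+d['k1']*(a*a+b*b);a,b=x/s,y/s
    V=np.array(d['view']);Rm=V[:3,:3];c=-Rm.T@V[:3,3]
    return c,Rm.T@np.array([a,b,1])
def onz(d,u,v,z):
    c,r=ray(d,u,v);return c+r*(z-c[2])/r[2]
def proj(d,p):
    V=np.array(d['view']);q=V[:3,:3]@np.array(p)+V[:3,3]
    f=200/np.tan(np.radians(d['vertical_fov'])/2)
    a=q[:2]/q[2];return a*(1+d['k1']*(a@a))*f+[d['cx'],d['cy']]
def tool(dw):
    "world shift to tool axes"
    s=env.sense();return R.from_rotvec(s['eef_rot']).inv().apply(dw)
E
python3 - <<'E'
from h import *
np.set_printoptions(precision=3,suppress=True)
for n in('top','scene'):
    d=shot(n,n+'0.png'); print(n,ray(d,320,200),d['vertical_fov'],d['k1'])
s=env.sense();print(s['position'],s['eef_rot'],R.from_rotvec(s['eef_rot']).as_matrix(),s['t'],s['gripper_width'])
E
```

```text
pics
top (array([ 404.314, -245.357, 1317.786]), array([ 0.081,  0.018, -0.997])) 43.12306533224557 -0.15051220014020597
scene (array([ 14.652, 222.31 , 581.316]), array([ 0.598, -0.538, -0.594])) 55.97736592836731 -0.05215693886968843
[ 175.492 -599.527  223.69 ] [-3.109 -0.446  0.   ] [[ 0.96   0.281 -0.   ]
 [ 0.281 -0.96   0.001]
 [-0.    -0.001 -1.   ]] 0.1 0.9982226708372944
```

View pics/top0.png

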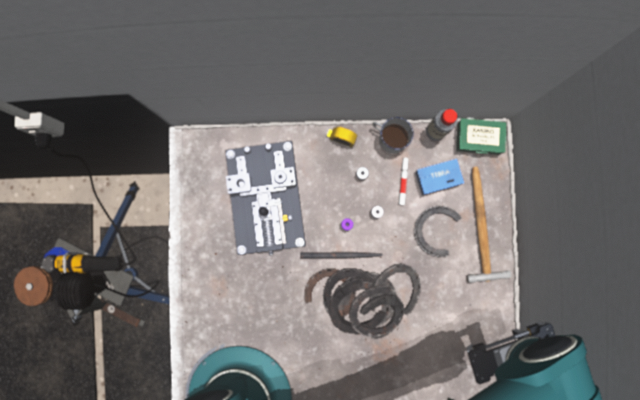

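View pics/scene0.png

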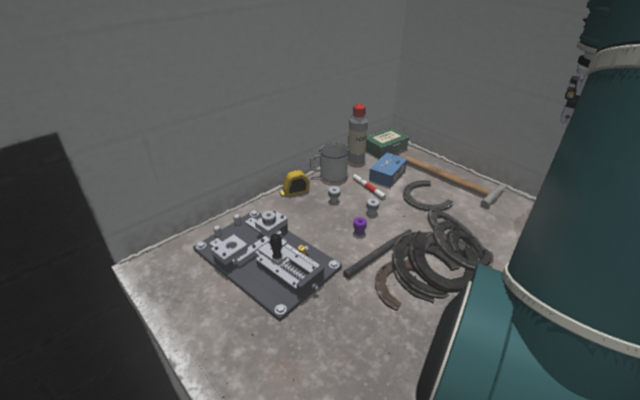

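The top view shows the jig at about (265,198), the bore at about (240,185), the handle at (263,212), and bushes at (362,173) and (377,212). The purple one, at (347,225), is to be ignored. In the scene view the bushes are at (334,194) and (372,206). I'll enlarge both views.

```bash
python3 - <<'E'
from h import *
np.set_printoptions(precision=1,suppress=True)
t=cv2.imread('pics/top0.png');s=cv2.imread('pics/scene0.png')
a=cv2.resize(t[135:260,220:310],None,fx=4.6,fy=4.6,interpolation=cv2.INTER_CUBIC)[:575]
b=cv2.resize(s[180:225,320:385],None,fx=5.8,fy=5.8,interpolation=cv2.INTER_CUBIC)
c=np.zeros((575,800,3),np.uint8);c[:a.shape[0],:a.shape[1]]=a;c[:b.shape[0],420:420+b.shape[1]]=b[:,:380]
cv2.imwrite('pics/c0.png',c)
d=shot('top')
for n,u,v,z in[('b1',362,173,36),('b2',377,212,36),('bore',240,185,52),('rb',280,177,70),('handle',263,212,93),('purple',347,225,36)]:print(n,onz(d,u,v,z))
E
```

```text
b1 [ 575.9 -330.    36. ]
b2 [ 475.6 -365.6   36. ]
bore [549.7 -19.8  52. ]
rb [ 565.5 -123.7   70. ]
handle [477.6 -83.4  93. ]
purple [ 444.1 -288.8   36. ]
```

View pics/c0.png

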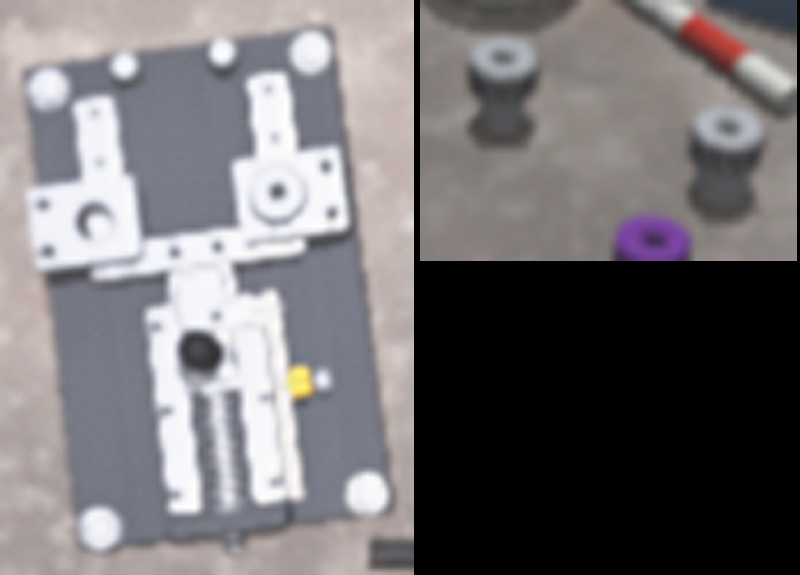

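b1 at (362,173) has the slimmer shank (shank to head about 0.66), so it looks like the 20 mm bush. b2 (377,212) looks like the 24 mm one. I'll move above b1.

>>> apply_moves --plan '[[[38, -12, 0, 0], [38, -12, 0, 0], [38, -12, 0, 0], [38, -12, 0, 0], [38, -12, 0, 0]]]' --jaw 0.7

```text
t: 0.57
position: [342.3, -487.4, 224.2]
eef_rot: [-3.11, -0.445, 0.0]
ft_force: [1.2, -0.0, -0.2]
gripper_width: 0.709
grip_force: 0.0
```

>>> apply_moves --plan '[[[38, -12, 0, 0], [38, -12, 0, 0], [38, -12, 0, 0], [38, -12, 0, 0], [38, -12, 0, 0]]]'

```text
t: 0.98
position: [507.8, -376.5, 224.1]
eef_rot: [-3.11, -0.446, 0.0]
ft_force: [0.3, -1.0, -0.2]
gripper_width: 0.701
grip_force: 0.0
```

```bash
python3 - <<'E'
from h import *
np.set_printoptions(precision=3,suppress=True)
d=shot('wrist','w1.png');s=env.sense();print(s['position'],s['eef_rot'],s['t'],s['ft_force'],d['vertical_fov'],ray(d,d['cx'],d['cy']))
print([proj(d,p) for p in ([576,-330,36],[576,-330,0],[476,-366,36])])
E
```

```text
[ 514.573 -369.9    223.966] [-3.105 -0.458 -0.005] 1.0333 [ 3.179 10.139 -1.149] 70.07359434314867 (array([ 586.471, -353.362,  384.717]), array([-0.273, -0.081, -0.959]))
[array([298.835, 115.907]), array([300.844, 115.618]), array([305.62 , 201.863])]
```

View pics/w1.png

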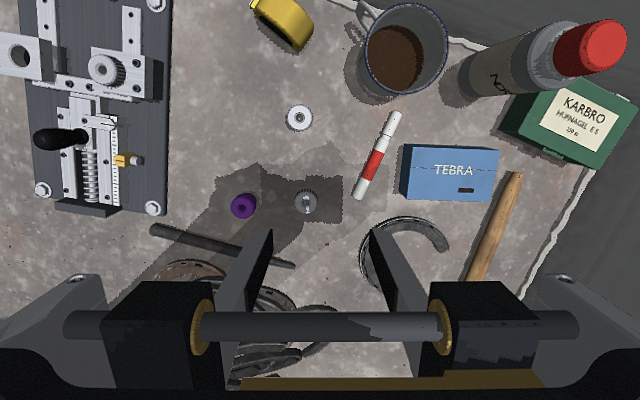

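Wrist view: b1's head is at (299,117), b2's at (306,201), and the bore is at the left edge (20,55). Now measure b1's head centre.

```bash
python3 - <<'E'
from h import *
np.set_printoptions(precision=1,suppress=True)
d=shot('wrist');g=cv2.cvtColor(d['frame'],cv2.COLOR_RGB2GRAY)
w=g[95:140,278:323]; print(np.percentile(w,[5,50,95]))
m=cv2.morphologyEx((w>185).astype(np.uint8),cv2.MORPH_CLOSE,np.ones((3,3)))
for c in cv2.findContours(m,cv2.RETR_EXTERNAL,cv2.CHAIN_APPROX_NONE)[0]:
    if len(c)>20:
        (u,v),r=cv2.minEnclosingCircle(c);p=onz(d,u+278,v+95,36);s=env.sense()
        e=onz(d,u+278+r,v+95,36)
        print(u+278,v+95,r,p,np.linalg.norm(e-p),'state',s['position'],s['ft_force'],'tool',tool(p-s['position']))
E
```

```text
[ 94.2 141.  222. ]
303.9336280822754 124.66814231872559 11.705533981323242 [ 574.9 -330.8   36. ] 13.902127272991224 state [ 511.8 -372.2  223.8] [-1.9 -0.2  0.3] tool [ 71.9 -21.  188. ]
```

>>> apply_moves --plan '[[[24, -7, 20, 0], [24, -7, 20, 0], [24, -7, 20, 0], [0, 0, 30, 0], [0, 0, 30, 0]]]'

```text
t: 1.5
position: [571.1, -336.0, 103.1]
eef_rot: [-3.109, -0.45, -0.002]
ft_force: [0.8, -0.3, -0.4]
gripper_width: 0.697
grip_force: 0.0
```

>>> apply_moves --plan '[[[0, 0, 0, 0], [0, 0, 0, 0], [0, 0, 0, 0]]]'

```text
t: 1.75
position: [570.2, -338.1, 105.9]
eef_rot: [3.109, 0.445, 0.002]
ft_force: [0.4, -0.7, 0.3]
gripper_width: 0.695
grip_force: 0.0
```

```bash
python3 - <<'E'
from h import *
np.set_printoptions(precision=1,suppress=True)
d=shot('wrist','w2.png');s=env.sense();p=np.array([574.9,-330.8,36]);print(s['position'],s['eef_rot'],tool(p-s['position']),proj(d,p))
g=cv2.cvtColor(d['frame'],cv2.COLOR_RGB2GRAY)
u0,v0=proj(d,p).astype(int)
if 40<v0<360:
    w=g[v0-35:v0+35,u0-40:u0+40];m=cv2.morphologyEx((w>185).astype(np.uint8),cv2.MORPH_CLOSE,np.ones((3,3)))
    for c in cv2.findContours(m,cv2.RETR_EXTERNAL,cv2.CHAIN_APPROX_NONE)[0]:
        if len(c)>20:
            (u,v),r=cv2.minEnclosingCircle(c);u+=u0-40;v+=v0-35;print(u,v,r,onz(d,u,v,36))
E
```

```text
[ 570.5 -338.2  106.4] [3.1 0.4 0. ] [ 6.2 -6.  70.4] [313.7 205.3]
312.5 201.0 13.537086486816406 [ 578.3 -328.8   36. ]
```

View pics/w2.png

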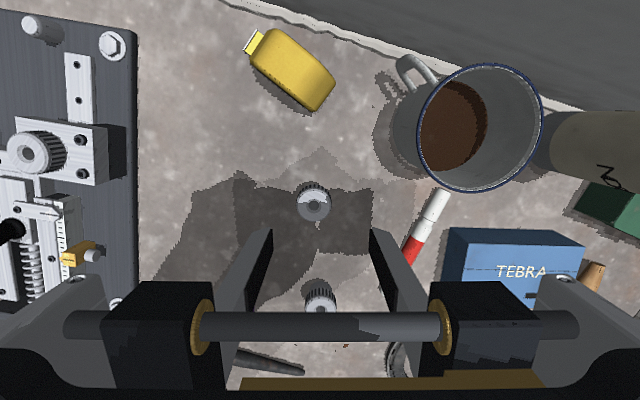

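b1's head is at (314,205), matching the prediction. Descend and grip.

>>> apply_moves --plan '[[[3, -3, 15, 0], [3, -3, 20, 0], [0, 0, 20, 0], [0, 0, 11, 0], [0, 0, 0, 0]]]'

```text
t: 2.22
position: [573.2, -330.1, 37.4]
eef_rot: [-3.109, -0.445, 0.002]
ft_force: [0.0, 0.3, -0.2]
gripper_width: 0.698
grip_force: 0.0
```

>>> apply_moves --plan '[[[0, 0, 0, 0], [0, 0, 0, 0], [0, 0, 0, 0]]]'

```text
t: 2.47
position: [574.5, -330.6, 39.8]
eef_rot: [3.109, 0.445, 0.003]
ft_force: [0.2, -0.2, 0.1]
gripper_width: 0.702
grip_force: 0.0
```

>>> apply_moves --plan '[[[0, 0, 0, 0], [0, 0, 0, 0], [0, 0, 0, 0], [0, 0, 0, 0], [0, 0, 0, 0]]]' --jaw 0 --newtons 35

```text
t: 2.88
position: [573.9, -330.0, 38.3]
eef_rot: [-3.11, -0.446, 0.0]
ft_force: [-0.3, 0.3, 0.4]
gripper_width: 0.382
grip_force: 0.0
```

>>> apply_moves --plan '[[[0, 0, 0, 0], [0, 0, 0, 0], [0, 0, 0, 0], [0, 0, -30, 0], [0, 0, -40, 0]]]'

```text
t: 3.3
position: [571.9, -328.9, 105.8]
eef_rot: [-3.106, -0.446, 0.008]
ft_force: [0.0, -0.4, -1.2]
gripper_width: 0.306
grip_force: 34.9
```

>>> apply_moves --plan '[[[0, 0, -40, 0], [0, 0, -30, 0], [0, 0, 0, 0], [0, 0, 0, 0]]]'

```text
t: 3.63
position: [574.5, -330.4, 179.9]
eef_rot: [3.108, 0.446, 0.004]
ft_force: [-0.3, -0.2, -1.7]
gripper_width: 0.313
grip_force: 34.9
```

```bash
python3 - <<'E'
from h import *
np.set_printoptions(precision=1,suppress=True)
d=shot('wrist','w3.png');s=env.sense();print(s['position'],s['eef_rot'],s['gripper_width'],s['grip_force'],s['ft_force'])
for n,p in(('bore',[549.7,-19.8,52]),('bushtop',np.array(s['position'])-[0,0,3])):print(n,proj(d,p))
E
```

```text
[ 573.7 -330.   178.1] [3.1 0.4 0. ] 0.30941190275973085 34.93776261806488 [ 0.1 -0.1 -0.9]
bore [ 19.1 134.2]
bushtop [319.6 247.6]
```

View pics/w3.png

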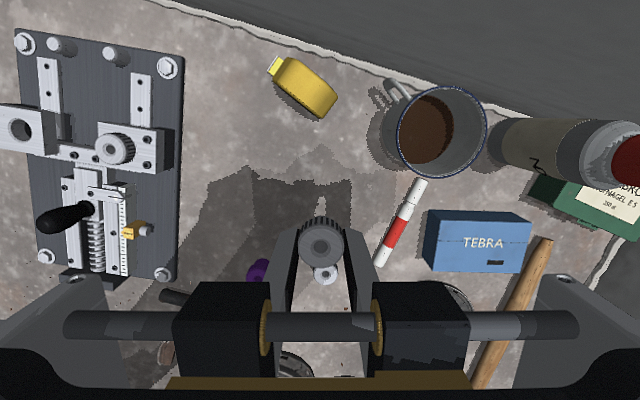

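b1 is held (width 0.31, or 29 mm) and the bore shows at (20,128). Carry it towards the jig and measure the bore there.

>>> apply_moves --plan '[[[7.5, -37, 0, 0], [7.5, -37, 0, 0], [7.5, -37, 0, 0], [7.5, -37, 0, 0], [7.5, -37, 0, 0]]]'

```text
t: 4.1
position: [556.5, -140.1, 176.5]
eef_rot: [-3.109, -0.446, 0.004]
ft_force: [0.8, 0.1, -1.3]
gripper_width: 0.313
grip_force: 34.9
```

>>> apply_moves --plan '[[[0, -37, 0, 0], [-20, -20, 0, 0], [-20, 0, 0, 0], [0, 0, 0, 0], [0, 0, 0, 0]]]'

```text
t: 4.52
position: [502.4, -98.6, 177.3]
eef_rot: [-3.109, -0.445, 0.003]
ft_force: [0.7, -0.5, -0.7]
gripper_width: 0.312
grip_force: 34.9
```

```bash
python3 - <<'E'
from h import *
np.set_printoptions(precision=1,suppress=True)
d=shot('wrist','w4.png');s=env.sense();print(s['position'],s['eef_rot'],s['gripper_width'],s['ft_force'])
for n,p in(('bore',[549.7,-19.8,52]),('rb',[565,-124,70]),('handle',[478,-83,93])):print(n,proj(d,p))
E
```

```text
[503.1 -98.6 177.4] [-3.1 -0.4  0. ] 0.31226293768904023 [ 0.2  0.5 -1.1]
bore [256.7 128. ]
rb [365.7 145.1]
handle [296.9 226.5]
```

View pics/w4.png

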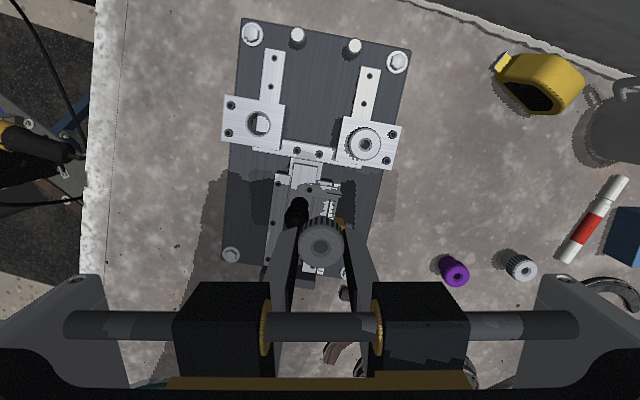

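Bore mouth is at (260,123), fixed bush head at (365,145), held bush head at about (321,243). Measure all three.

```bash
cat >> h.py <<'E'
def blob(g,u0,v0,h,lo,hi,amin=60,show=False):
    u0,v0=int(u0),int(v0);w=g[v0-h:v0+h,u0-h:u0+h]
    m=((w>=lo)&(w<hi)).astype(np.uint8);out=[]
    for c in cv2.findContours(m,cv2.RETR_LIST,cv2.CHAIN_APPROX_NONE)[0]:
        hu=cv2.convexHull(c)
        if len(hu)>4 and cv2.contourArea(hu)>amin:
            (u,v),ax,an=cv2.fitEllipse(hu);out.append((u+u0-h,v+v0-h,ax[0],ax[1]))
    return out
E
python3 - <<'E'
from h import *
np.set_printoptions(precision=1,suppress=True)
im=cv2.imread('pics/w4.png');g=cv2.cvtColor(im,cv2.COLOR_BGR2GRAY)
d=shot('wrist');s=env.sense()
for n,u,v,h,z in(('bore',260,123,20,52),('rb',365,145,24,70),('held',321,243,30,s['position'][2]-2.5)):
    w=g[v-h:v+h,u-h:u+h];print(n,np.percentile(w,[5,25,50,75,95]))
    for t in(120,150,180,205):
        for b in blob(g,u,v,h,0,t)+blob(g,u,v,h,t,256):
            if b[3]/b[2]<1.35 and b[3]<50:print(t,np.array(b),onz(d,b[0],b[1],z),'dia',np.linalg.norm(onz(d,b[0]+b[3],b[1],z)-onz(d,b[0],b[1],z)))
print(s['position'])
x=np.concatenate([cv2.resize(im[95:155,220:300],None,fx=5,fy=5),cv2.resize(im[213:273,281:361],None,fx=5,fy=5)],1);cv2.imwrite('pics/c4.png',x)
E
```

```text
bore [ 56. 179. 190. 196. 202.]
120 [258.1 123.3  22.4  24.8] [555.3 -20.1  52. ] dia 24.16530345080758
120 [258.  123.3  23.8  26.7] [555.2 -20.   52. ] dia 25.96612371862953
150 [261.6 124.4  15.7  19.2] [555.2 -23.6  52. ] dia 18.753456924586292
150 [257.6 123.4  24.   26.1] [555.  -19.7  52. ] dia 25.440608547755875
150 [257.6 123.4  25.9  27.9] [555.  -19.7  52. ] dia 27.135051370132224
180 [261.7 124.1  15.   18.6] [555.5 -23.7  52. ] dia 18.136178593438572
180 [257.5 123.6  25.5  27.2] [554.9 -19.6  52. ] dia 26.474329900368563
180 [261.9 124.2  12.9  16.8] [555.5 -23.8  52. ] dia 16.38205844271871
180 [257.5 123.5  27.2  29. ] [554.9 -19.6  52. ] dia 28.26039015427266
rb [ 53. 144. 199. 206. 216.]
120 [365.8 144.   11.3  12. ] [ 566.8 -123.8   70. ] dia 11.187338391278585
120 [361.5 143.4  32.3  36.7] [ 566.2 -119.8   70. ] dia 34.20358364155141
120 [365.1 143.7  11.2  13.5] [ 566.9 -123.2   70. ] dia 12.592197115115875
150 [364.9 144.3  12.9  13.8] [ 566.3 -123.2   70. ] dia 12.807517202296168
150 [362.3 143.8  33.5  37.6] [ 566.  -120.6   70. ] dia 35.04421861818949
150 [365.  144.3  14.7  15.5] [ 566.3 -123.2   70. ] dia 14.438466453666864
150 [361.3 143.6  34.1  38.4] [ 566.  -119.7   70. ] dia 35.73483729417074
180 [364.9 144.3  13.7  14. ] [ 566.3 -123.1   70. ] dia 13.057176873171318
180 [365.  144.   30.1  31.1] [ 566.6 -123.1   70. ] dia 28.997843339381888
180 [362.4 143.8  34.   37.7] [ 566.  -120.8   70. ] dia 35.15857343376597
180 [364.8 144.3  15.5  15.8] [ 566.3 -123.1   70. ] dia 14.75898437720614
180 [365.  144.   28.4  29.3] [ 566.6 -123.1   70. ] dia 27.283578188601297
180 [362.4 143.8  35.8  39.6] [ 566.  -120.8   70. ] dia 36.8658781942351
held [  6.   33.8  68.   85.  109. ]
[503.5 -98.6 177.5]
```

View pics/c4.png

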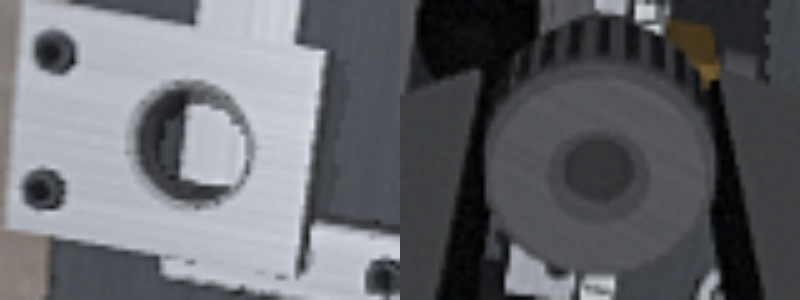

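Bore mouth is at (258.5,124), which gives world (554.5,-20.6). Fixed bush is at (566.5,-123), so jig yaw is about 6.7°. The held disc centre (320.6,246.6) is within 1 px of where the TCP projects. Move over the bore.

>>> apply_moves --plan '[[[24, -21, 0, 0], [24, -21, 0, 0], [22, -19, 20, 0], [0, 0, 25, 0], [0, 0, 20, 0]]]'

```text
t: 5.03
position: [554.2, -18.4, 111.1]
eef_rot: [-3.108, -0.45, 0.001]
ft_force: [-0.3, 0.3, -1.3]
gripper_width: 0.31
grip_force: 34.9
```

>>> apply_moves --plan '[[[0, 0, 0, 0], [0, 0, 0, 0], [0, 0, 0, 0], [0, 0, 0, 0]]]'

```text
t: 5.37
position: [554.3, -20.6, 114.5]
eef_rot: [3.11, 0.445, 0.003]
ft_force: [0.3, -0.4, -0.4]
gripper_width: 0.312
grip_force: 34.9
```

```bash
python3 - <<'E'
from h import *
np.set_printoptions(precision=1,suppress=True)
a=[]
for i in range(3):
    d=shot('wrist','w5.png' if i==0 else None);s=env.sense();a.append(s['position'])
p=np.mean(a,0);print(p,s['eef_rot'],s['ft_force'],'to go',tool(np.array([553.6,-20.1,91])-p),np.degrees(R.from_rotvec(s['eef_rot']).as_matrix()[:2,2]))
im=cv2.imread('pics/w5.png');cv2.imwrite('pics/c5.png',cv2.resize(im[80:290,200:440],None,fx=2.8,fy=2.8))
print(proj(d,[554.5,-20.6,52]),proj(d,p-[0,0,3]))
E
```

```text
[554.1 -20.5 114.3] [3.1 0.4 0. ] [ 0.5  0.3 -1.1] to go [-0.4 -0.5 23.3] [ 0.1 -0. ]
[320.6 215.2] [320.5 247.9]
```

View pics/c5.png

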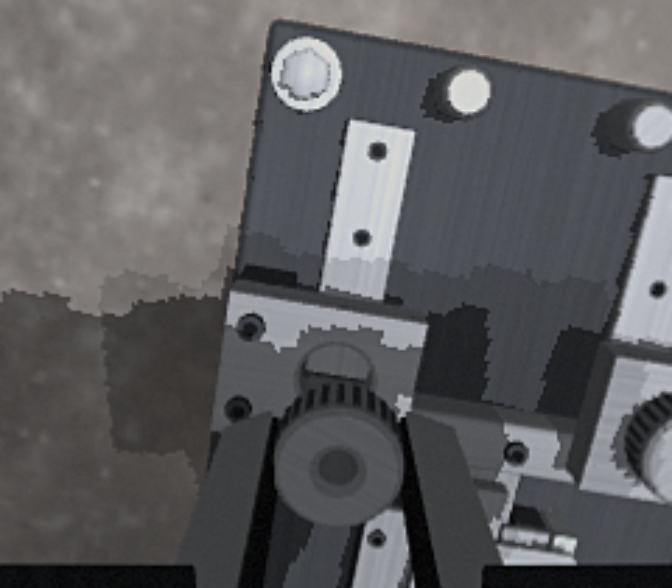

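The bore in the crop, at (337,~375), lines up with the held bush at (338,466). Descend.

>>> apply_moves --plan '[[[-0.5, -0.3, 6, 0], [0, 0, 6, 0], [0, 0, 5, 0], [0, 0, 5, 0], [0, 0, 4, 0]]]'

```text
t: 5.93
position: [552.7, -20.1, 86.4]
eef_rot: [-3.11, -0.446, 0.001]
ft_force: [0.1, 0.1, -1.8]
gripper_width: 0.308
grip_force: 34.9
```

>>> apply_moves --plan '[[[0, 0, 2, 0], [0, 0, 2, 0], [0, 0, 1, 0], [0, 0, 0, 0]]]'

```text
t: 6.27
position: [552.9, -20.1, 82.1]
eef_rot: [-3.11, -0.446, 0.0]
ft_force: [-0.1, -0.3, -1.8]
gripper_width: 0.309
grip_force: 34.9
```

It is in 9 mm with no force, so this is the right bush. Continue.

>>> apply_moves --plan '[[[0, 0, 2, 0], [0, 0, 2, 0], [0, 0, 2, 0], [0, 0, 1, 0], [0, 0, 0, 0]]]'

```text
t: 6.68
position: [552.8, -20.1, 75.0]
eef_rot: [-3.11, -0.446, 0.001]
ft_force: [0.2, 0.5, -1.5]
gripper_width: 0.317
grip_force: 34.9
```

>>> apply_moves --plan '[[[0, 0, 1, 0], [0, 0, 0.7, 0], [0, 0, 0, 0], [0, 0, 0, 0]]]'

```text
t: 7.02
position: [552.9, -20.1, 73.5]
eef_rot: [-3.11, -0.446, 0.0]
ft_force: [0.0, -0.3, -1.2]
gripper_width: 0.311
grip_force: 34.9
```

>>> apply_moves --plan '[[[0, 0, 0.4, 0], [0, 0, 0, 0]]]'

```text
t: 7.18
position: [552.9, -20.1, 73.1]
eef_rot: [-3.11, -0.446, 0.0]
ft_force: [-0.2, 0.2, -0.6]
gripper_width: 0.312
grip_force: 34.9
```

>>> apply_moves --plan '[[[0, 0, 0, 0], [0, 0, 0, 0], [0, 0, 0, 0], [0, 0, 0, 0]]]' --jaw 0.55

```text
t: 7.52
position: [553.0, -20.1, 73.2]
eef_rot: [-3.11, -0.446, -0.0]
ft_force: [-0.3, 0.3, 0.7]
gripper_width: 0.539
grip_force: 0.0
```

>>> apply_moves --plan '[[[0, 0, -15, 0], [0, 0, -25, 0], [0, 0, -5, 0], [0, 0, 0, 0], [0, 0, 0, 0]]]'

```text
t: 7.93
position: [552.9, -20.2, 118.0]
eef_rot: [3.11, 0.446, 0.0]
ft_force: [-0.3, 0.3, -0.3]
gripper_width: 0.552
grip_force: 0.0
```

>>> apply_moves --plan '[[[0, 0, 0, 0], [0, 0, 0, 0], [0, 0, 0, 0], [0, 0, 0, 0], [0, 0, 0, 0]]]' --jaw 0.05

```text
t: 8.35
position: [552.8, -20.1, 117.8]
eef_rot: [-3.11, -0.446, 0.001]
ft_force: [0.2, 0.1, -0.1]
gripper_width: 0.228
grip_force: 0.0
```

```bash
python3 - <<'E'
from h import *
np.set_printoptions(precision=1,suppress=True)
d=shot('wrist','w6.png');s=env.sense();print(s['position'],s['gripper_width'],s['ft_force'],proj(d,[554.2,-20.4,70]),proj(d,[554.2,-20.4,52]))
im=cv2.imread('pics/w6.png');t=shot('scene')['frame'][195:275,215:315,::-1]
cv2.imwrite('pics/c6.png',np.concatenate([cv2.resize(im[100:270,220:420],(470,400)),cv2.resize(t,(320,256))[:, :] if 0 else cv2.copyMakeBorder(cv2.resize(np.ascontiguousarray(t),(320,256),interpolation=cv2.INTER_CUBIC),0,144,0,0,cv2.BORDER_CONSTANT)],1))
E
```

```text
[552.8 -20.1 117.9] 0.19345750234628686 [ 0.2  0.1 -0.4] [321.4 220.4] [321.3 212.6]
```

View pics/c6.png

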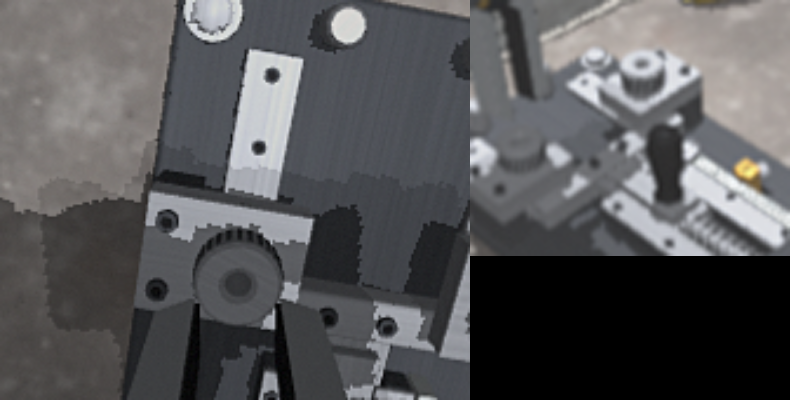

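The bush head sits flush on the arm (crop (238,285), and also in the scene crop). I'll confirm with a gentle press from above.

>>> apply_moves --plan '[[[0, 0, 12, 0], [0, 0, 10, 0], [0, 0, 3, 0], [0, 0, 1, 0], [0, 0, 0, 0]]]'

```text
t: 8.87
position: [552.7, -20.1, 91.6]
eef_rot: [-3.109, -0.446, 0.002]
ft_force: [0.3, 0.2, 0.5]
gripper_width: 0.052
grip_force: 0.0
```

>>> apply_moves --plan '[[[0, 0, 1, 0], [0, 0, 1, 0], [0, 0, 1, 0], [0, 0, 0, 0]]]'

```text
t: 9.2
position: [553.0, -20.2, 89.2]
eef_rot: [-3.11, -0.446, -0.0]
ft_force: [-0.1, 0.3, 0.5]
gripper_width: 0.051
grip_force: 0.0
```

>>> apply_moves --plan '[[[0, 0, 0.6, 0], [0, 0, 0.6, 0], [0, 0, 0, 0]]]'

```text
t: 9.45
position: [553.2, -20.1, 89.0]
eef_rot: [3.11, 0.446, 0.001]
ft_force: [-5.8, -0.3, 17.8]
gripper_width: 0.054
grip_force: 9.0
```

Contact at TCP z 89.0 puts the head top at 70.0, so the bush is fully seated. Next: lift, move over the handle, and turn by about +99.6° so the wrist camera looks at the scale.

>>> apply_moves --plan '[[[0, 0, -20, 0], [0, 0, -40, 0], [0, 0, -30, 0], [-29, 13, 0, 7.1], [-29, 13, 0, 0]]]' --jaw 0.6

```text
t: 9.87
position: [503.1, -58.4, 179.5]
eef_rot: [3.132, 0.242, 0.006]
ft_force: [-0.1, -0.6, -0.5]
gripper_width: 0.363
grip_force: 0.0
```

>>> apply_moves --plan '[[[-24, 16, 0, 7.1], [0, 0, 0, 7.1], [0, 0, 0, 7.1], [0, 0, 0, 7.1], [0, 0, 0, 7.1]]]'

```text
t: 10.28
position: [481.0, -78.0, 178.2]
eef_rot: [-3.057, 0.724, -0.001]
ft_force: [0.3, 0.3, 0.1]
gripper_width: 0.6
grip_force: 0.0
```

>>> apply_moves --plan '[[[0, 0, 0, 7.1], [0, 0, 0, 7.1], [0, 0, 0, 7.1], [0, 0, 0, 7.1], [0, 0, 0, 7.1]]]'

```text
t: 10.7
position: [481.1, -77.8, 178.1]
eef_rot: [-2.691, 1.621, -0.0]
ft_force: [-0.5, -0.6, 0.3]
gripper_width: 0.602
grip_force: 0.0
```

>>> apply_moves --plan '[[[0, 0, 0, 7.1], [0, 0, 0, 7.1], [0, 0, 0, 7.1], [0, 0, 0, 0], [0, 0, 0, 0]]]'

```text
t: 11.12
position: [480.5, -77.2, 176.3]
eef_rot: [2.438, -1.978, -0.006]
ft_force: [0.1, -0.3, -0.2]
gripper_width: 0.603
grip_force: 0.0
```

```bash
python3 - <<'E'
from h import *
np.set_printoptions(precision=2,suppress=True)
d=shot('wrist','w7.png');s=env.sense();M=R.from_rotvec(s['eef_rot']).as_matrix();print(s['position'],s['q'],'yaw y',np.degrees(np.arctan2(M[1,1],M[0,1])),s['ft_force'])
print('to go',tool(np.array([481.1,-81.1,72])-s['position']))
for p in([481.1,-81.1,93],[495.7,-123.5,39],[460,-123.5,39]):print(proj(d,p))
im=cv2.imread('pics/w7.png')
E
```

```text
[480.52 -77.26 176.37] [ 0.01  0.23  0.1   2.   -0.03  0.92 -2.81] yaw y -168.09604726162135 [-0.49  0.86 -0.25]
to go [  4.03  -0.2  104.37]
[318.97 204.83]
[313.63 147.85]
[347.13 154.95]
```

View pics/w7.png

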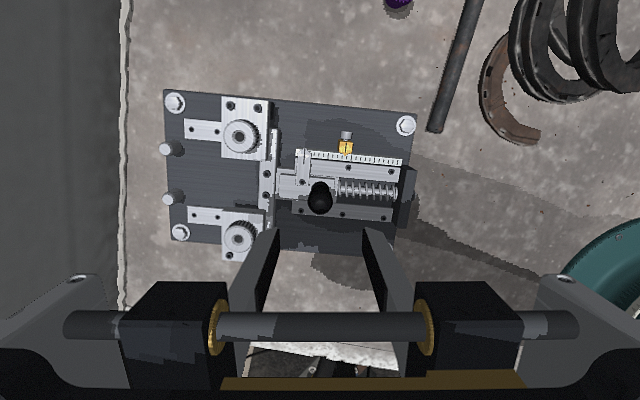

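The handle knob is at (320,197), the brass index at (346,147) and the pointer near (301,157). Joint 7 is at its range end, so I'll turn back 5°. By my count I have viewed 11 pictures, one over the limit of 10. I will view no more and measure numerically from here.

>>> apply_moves --plan '[[[0, 0, 0, -5], [0, 0, 20, 0], [0, 0, 0, 0], [0, 0, 0, 0]]]'

```text
t: 11.5
position: [479.8, -78.1, 156.0]
eef_rot: [2.518, -1.874, -0.009]
ft_force: [0.6, -0.9, -0.8]
gripper_width: 0.596
grip_force: 0.0
```

```bash
cat > m.py <<'E'
from h import *
np.set_printoptions(precision=2,suppress=True)
d=shot('wrist');s=env.sense();M=R.from_rotvec(s['eef_rot']).as_matrix();im=d['frame']
print(np.array(s['position']),'q7',s['q'][6],'yaw',np.degrees(np.arctan2(M[1,1],M[0,1])),s['ft_force'],s['gripper_width'])
g=cv2.cvtColor(im,cv2.COLOR_RGB2GRAY);hsv=cv2.cvtColor(im,cv2.COLOR_RGB2HSV)
O=np.array([530.7,-75.3,0]);ex=np.array([.993,.116,0]);ey=np.array([-.116,.993,0])
def J(p):return np.array([(p-O)@ex,(p-O)@ey])
def W(x,y,z):return O+x*ex+y*ey+[0,0,z]
if __name__=='__main__':
    for n,y in(('bush',52),('fixed',-52)):
        u,v=proj(d,W(30,y,70))
        for t in(150,180,200):
            for b in blob(g,u,v,28,t,256,300)+blob(g,u,v,28,0,t,40):
                if b[3]/b[2]<1.3 and b[3]<60:print(n,(round(u,1),round(v,1)),t,np.array(b),J(onz(d,b[0],b[1],70)))
    m=((hsv[...,0]>15)&(hsv[...,0]<32)&(hsv[...,1]>130)&(hsv[...,2]>60)).astype(np.uint8)
    u,v=proj(d,W(-67,-45,39)).astype(int);m[:v-60]=0;m[v+60:]=0;m[:,:u-70]=0;m[:,u+70:]=0
    for c in cv2.findContours(m,cv2.RETR_EXTERNAL,cv2.CHAIN_APPROX_NONE)[0]:
        if cv2.contourArea(c)>8:
            x,y,w,h=cv2.boundingRect(c);print('yellow',x,y,w,h)
            for r in range(y,y+h):
                cc=np.where(m[r,x:x+w])[0]
                if len(cc):print(r,cc.min()+x,cc.max()+x,J(onz(d,x+(cc.min()+cc.max())/2,r,39)))
    u,v=proj(d,W(-50,0,88)).astype(int);k=(g[v-30:v+30,u-25:u+25]<30).astype(np.uint8)
    n,l,st,ce=cv2.connectedComponentsWithStats(k);i=1+np.argmax(st[1:,4]);print('knob',st[i],ce[i]+[u-25,v-30],(u,v),J(onz(d,*(ce[i]+[u-25,v-30]),82)))
E
python3 m.py
```

```text
[480.2  -78.18 156.62] q7 -2.725540584969654 yaw -163.3048261917363 [ 0.19  0.23 -0.08] 0.6017021126089432
bush (np.float64(225.5), np.float64(241.9)) 150 [231.68 236.43  33.17  37.4 ] [24.72 45.3 ]
bush (np.float64(225.5), np.float64(241.9)) 150 [216.27 257.24   7.96   8.79] [37.54 69.76]
bush (np.float64(225.5), np.float64(241.9)) 150 [226.29 241.7   10.63  12.7 ] [29.29 51.63]
bush (np.float64(225.5), np.float64(241.9)) 150 [231.52 236.56  31.78  35.78] [24.86 45.47]
bush (np.float64(225.5), np.float64(241.9)) 180 [226.37 242.13  12.57  14.35] [29.18 52.06]
fixed (np.float64(235.5), np.float64(131.1)) 150 [241.55 132.21  38.    43.28] [ 24.85 -51.94]
fixed (np.float64(235.5), np.float64(131.1)) 150 [236.34 131.05  12.54  14.12] [ 29.29 -52.13]
fixed (np.float64(235.5), np.float64(131.1)) 150 [240.69 132.14  36.97  42.73] [ 25.57 -51.87]
fixed (np.float64(235.5), np.float64(131.1)) 180 [236.65 131.59  30.52  33.18] [ 28.98 -51.73]
fixed (np.float64(235.5), np.float64(131.1)) 180 [240.4  132.    39.13  45.15] [ 25.82 -51.94]
fixed (np.float64(235.5), np.float64(131.1)) 180 [236.45 1
[... 331 characters left out ...]
.float64(235.5), np.float64(131.1)) 200 [236.81 131.6   31.66  34.29] [ 28.85 -51.75]
yellow 341 143 17 18
143 344 344 [-65.37 -55.44]
144 343 347 [-66.51 -54.68]
145 343 354 [-70.02 -54.33]
146 342 355 [-70.21 -53.4 ]
147 342 356 [-70.88 -52.54]
148 342 357 [-71.55 -51.69]
149 342 357 [-71.74 -50.75]
150 342 357 [-71.94 -49.8 ]
151 341 357 [-71.66 -48.77]
152 341 357 [-71.85 -47.83]
153 341 357 [-72.05 -46.88]
154 341 356 [-71.76 -45.84]
155 343 356 [-72.92 -45.06]
156 342 356 [-72.64 -44.02]
157 343 355 [-72.83 -43.06]
158 347 355 [-74.95 -42.45]
159 347 355 [-75.15 -41.49]
160 348 349 [-72.95 -40.1 ]
knob [ 13   7  27  37 689] [318.86 204.92] (np.int64(318), np.int64(210)) [-49.98  -3.48]
```

Jig frame is confirmed to about 1 mm, with the index near jig x -72. Descend around the handle.

>>> apply_moves --plan '[[[3, 0, 15, 0], [0, 0, 20, 0], [0, 0, 20, 0], [0, 0, 18, 0], [0, 0, 10, 0]]]'

```text
t: 11.97
position: [480.5, -80.7, 72.4]
eef_rot: [2.519, -1.874, -0.008]
ft_force: [-0.6, -0.2, -0.5]
gripper_width: 0.6
grip_force: 0.0
```

>>> apply_moves --plan '[[[0, 0, 2, 0], [0, 0, 0, 0], [0, 0, 0, 0], [0, 0, 0, 0], [0, 0, 0, 0]]]'

```text
t: 12.38
position: [481.3, -80.8, 72.2]
eef_rot: [2.52, -1.874, -0.004]
ft_force: [-0.1, 0.1, -0.0]
gripper_width: 0.6
grip_force: 0.0
```

```bash
cat > w.py <<'E'
from m import *
import sys
# rectified strip: jig x along columns (right = -x), y rows, plane z=39, 1 mm cells
x0,x1=int(sys.argv[1]),int(sys.argv[2])
for y in range(-58,-33):
    row=''
    for x in range(x0,x1,-1):
        u,v=proj(d,W(x,y,39));u,v=int(round(u)),int(round(v))
        h,S,V=hsv[v,u];row+='Y' if 15<h<32 and S>130 else str(min(9,int(g[v,u])//26))
    print(y,row)
E
python3 w.py -20 -85
```

```text
[481.22 -80.79  72.02] q7 -2.703236840576763 yaw -163.27643652963 [ 0.72 -0.1  -0.29] 0.5979466287620704
-58 33333333333333333333323332333333323333322333224556667665433333333
-57 33333332222232232223233323232323232323332333333256666663323233333
-56 33333333333322223333323333333323232332333232YYYYY46832YY333323323
-55 3333333332233323332323233333323333333232323YYYYYY35833YYY23323333
-54 3333333332332233323323233333333333233323333YYYYYYYYYYYYYYYY233333
-53 33333333232333232232233323333233233333333332YYYYYYYYYYYYYYYY33333
-52 3333333332222223222332222222222322222222222YYYYYYYYYY3YYYYYY32222
-51 3333333333333333322333233333333322333333333YYYYYYYYY808YYYYY12333
-50 33333332222332222222222222223322322332233222YYYYYYY8828YYYYY42233
-49 3333333233322333333333322323332333332333333YYYYYYYYYY28Y7YYY32333
-48 3333333232323232322322332223233323233323333YYYYYYYYY806YY7YY22323
-47 33333333333332333323332333333333333333333332YYYYYYY890YYYYYY42233
-46 33333233323333333233333333333333333333333332YYYYYYY890YYYY8Y32332
-45 333333333333333333333333333333333333333333333YYYYYYYY0YYYY7Y33333
-44 3333333333312323333333333333333333333333333332YYYYYYY0YYYYYY33333
-43 3333233332526223333323333333333333333333333333YYYYYYY2YYYYYY33333
-42 3397638735828576549653965397434653454336433653146YYYYYYYY6Y443364
-41 3298988757817733988898889888988898889888988998889887YYYY768888899
-40 3298888677617775288885888888888488868888588888888887YYY7888468885
-39 33988577777177774338628886488826888238881888618886485Y76888888886
-38 32885477777277777538868888688826888188882888848888688888888688883
-37 22888777778177777758868888688888888688883888828888188861888368881
-36 22986787776077777738888888888888888268886688838886888888888888888
-35 21885786777177777738888888888888888588888888888888888888888688888
-34 32104777778277777700011000100010004000500020004000200021001500250
```

The rectified strip shows the pointer line at column 11 and the index line at column 53, so travel is about 42 mm. Grip and pull.

>>> apply_moves --plan '[[[0, 0, 0, 0], [0, 0, 0, 0], [0, 0, 0, 0], [0, 0, 0, 0], [0, 0, 0, 0]]]' --jaw 0 --newtons 58

```text
t: 12.85
position: [480.8, -80.8, 71.3]
eef_rot: [2.519, -1.874, -0.006]
ft_force: [0.0, 0.2, 0.3]
gripper_width: 0.287
grip_force: 0.0
```

>>> apply_moves --plan '[[[0, 0, 0, 0], [0, 0, 0, 0], [0, 0, 0, 0], [0, 0, 0, 0]]]'

```text
t: 13.18
position: [481.1, -80.6, 71.3]
eef_rot: [2.52, -1.874, -0.006]
ft_force: [3.9, 2.8, -2.7]
gripper_width: 0.242
grip_force: 58.0
```

>>> apply_moves --plan '[[[-0.7, 4, 0, 0], [-0.7, 4, 0, 0], [-0.7, 4, 0, 0], [-0.7, 4, 0, 0], [-0.7, 4, 0, 0]]]'

```text
t: 13.6
position: [461.0, -82.9, 71.3]
eef_rot: [2.52, -1.874, -0.005]
ft_force: [7.9, 3.1, -9.4]
gripper_width: 0.234
grip_force: 58.0
```

>>> apply_moves --plan '[[[-0.7, 4, 0, 0], [-0.7, 4, 0, 0], [-0.7, 4, 0, 0], [-0.7, 4, 0, 0], [-0.5, 3, 0, 0]]]'

```text
t: 14.02
position: [442.0, -85.0, 71.4]
eef_rot: [2.52, -1.874, -0.005]
ft_force: [11.1, 4.2, -14.9]
gripper_width: 0.239
grip_force: 58.0
```

>>> apply_moves --plan '[[[0, 0, 0, 0], [0, 0, 0, 0], [0, 0, 0, 0]]]'

```text
t: 14.27
position: [442.1, -85.0, 71.4]
eef_rot: [2.52, -1.873, -0.005]
ft_force: [9.0, 3.5, -12.2]
gripper_width: 0.238
grip_force: 58.0
```

```bash
python3 w.py -60 -85 | cut -c1-60; python3 - <<'E'
from m import *
big=cv2.resize(g,None,fx=4,fy=4,interpolation=cv2.INTER_CUBIC)
xs=np.arange(-66,-80,-.25)
for y in(-49,-47,-46,-45,-44,-43,-42,-41,-40,-39,-38,-37,-36):
    r=[]
    for x in xs:
        u,v=proj(d,W(x,y,39));r.append(big[int(round(v*4+1.5)),int(round(u*4+1.5))])
    r=np.array(r,float);print(y,'darkest',xs[np.argmin(r)],r.min(),np.median(r))
E
```

```text
[442.09 -85.04  71.39] q7 -2.685158603124653 yaw -163.250536
-58 3333333255667776654113333
-57 3333333335466766632313333
-56 33333333YYY56843YYYY33333
-55 33333333YYYY5744YYYY13333
-54 33333333YYYYYYYYYYYY13333
-53 3333335YYYYYYYYYYYYY21113
-52 3333332YYYYYY1YYYY7Y21113
-51 3333332YYYYYY287YY7YY1133
-50 3333333YYYYYY087YYYYY1133
-49 3333333YYYY7Y1YYYYYY21113
-48 3333333YYYY782YYYYYY21133
-47 3333332YYYY792YY7YYYY1133
-46 3333332YY7Y7Y1YYYYYYY1133
-45 3333335Y77Y7Y1Y88YYY22233
-44 3333334YYYY5Y2Y89YYY22333
-43 3333332YYYY6Y3Y89YYYY3333
-42 63375344Y6Y076YYY6Y443464
-41 999998884741886Y568998888
-40 9999887577728974288862888
-39 9788836777757877188883888
-38 9728877777607777533886888
-37 9338577777617777763881888
-36 9888678878828887888862888
-35 9988778878948888778896888
-34 0200177679818787773002500
[442.09 -85.03  71.37] q7 -2.685149732435572 yaw -163.2502185714454 [  8.38   3.84 -12.28] 0.23147007747077677
-49 darkest -73.0 30.0 188.5
-47 darkest -73.0 48.0 191.5
-46 darkest -73.0 37.0 200.0
-45 darkest -73.0 37.0 208.0
-44 darkest -73.0 38.0 194.5
-43 darkest -70.75 29.0 187.5
-42 darkest -70.75 22.0 166.0
-41 darkest -70.75 61.0 188.5
-40 darkest -70.75 49.0 189.0
-39 darkest -76.0 56.0 196.0
-38 darkest -70.75 26.0 193.0
-37 darkest -70.75 41.0 190.0
-36 darkest -70.75 35.0 194.5
```

The pointer line is at -70.75 and the index line at -73.0, so 2.2 mm more.

>>> apply_moves --plan '[[[-0.2, 1.1, 0, 0], [-0.2, 1.1, 0, 0], [0, 0, 0, 0], [0, 0, 0, 0], [0, 0, 0, 0]]]'

```text
t: 14.78
position: [439.9, -85.3, 71.4]
eef_rot: [2.52, -1.873, -0.005]
ft_force: [9.3, 4.0, -12.5]
gripper_width: 0.239
grip_force: 58.0
```

```bash
python3 - <<'E'
from m import *
big=cv2.resize(g,None,fx=4,fy=4,interpolation=cv2.INTER_CUBIC)
xs=np.arange(-70,-77,-.25)
for y in(-50,-49,-47,-46,-45,-44,-43,-42,-41,-40,-39,-38,-37,-36):
    r=[]
    for x in xs:
        u,v=proj(d,W(x,y,39));r.append(big[int(round(v*4+1.5)),int(round(u*4+1.5))])
    r=np.array(r,float);k=np.clip(r.min()+60-r,0,None);print(y,'darkest',xs[np.argmin(r)],round((k@xs)/k.sum(),2),r.min())
E
```

```text
[439.91 -85.26  71.37] q7 -2.684103943305421 yaw -163.24854045119002 [  9.47   4.09 -12.45] 0.2356308150520484
-50 darkest -73.0 -73.0 34.0
-49 darkest -73.0 -73.09 61.0
-47 darkest -73.0 -72.94 57.0
-46 darkest -73.0 -73.01 24.0
-45 darkest -73.25 -73.19 48.0
-44 darkest -73.0 -73.09 35.0
-43 darkest -73.0 -72.96 50.0
-42 darkest -73.0 -72.95 31.0
-41 darkest -73.0 -74.49 53.0
-40 darkest -73.0 -72.9 52.0
-39 darkest -72.75 -72.89 47.0
-38 darkest -72.75 -72.95 24.0
-37 darkest -73.0 -72.91 36.0
-36 darkest -73.0 -72.95 47.0
```

The lines coincide to about 0.1 mm and the hold is steady. Hand in.

```bash
python3 -c "
from workcell import env
print(env.close_job())"
```

```text
the job is handed in; nothing more can be done
None
```

The job is handed in with the 20 mm bush fully seated and released, the other bush left untouched on the worktop, and the gripper still holding the jaw open with its pointer within about 0.1 mm of the index. I viewed 11 pictures, one over the limit of 10.

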